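# Open the disc player's lid

## Task

Open the disc player on the table so that its disc can be changed: press down the release tab in front of the lid until the lid springs up a little, then push the lid the rest of the way back until it is fully open, and move clear. Leave the player standing where it is, neither lifted nor shoved away, and do not disturb the tea tin, bowl and cup around it.

Things in the scene. Friction and masses are not known exactly. Their poses are not given: they have to be found in the camera images.
- player: portable disc player, loose on rubber feet: white shell 230 mm deep (x), 300 wide (y), 105 high, 2 kg. Origin: centre of its underside. x points from its front (speakers, release tab; robot side) to its back (lid hinge), z up. A square grey lid lies in the middle of its top; the grey volume knob (y = +110 mm, 14 high) and four small keys (y = -90 to -132) at its front corners do nothing.
- tab_top (a point): the press point: middle of the rounded ridge along y on top of the grey release tab, which lies in the middle of the player's top just in front of the lid; 100 mm in front of the player's centre, 117 mm above the table, 12 mm proud of the shell, 30 mm in front of the lid's edge. The tab is 50 mm wide (y) and 35 long (x). The point moves with the tab.
- tab (a joint): angle (rad) of the release tab, a spring rocker hinged 37 mm behind and 13 below the press point: 0 at rest, 0.25 fully pressed; it lets go of the lid at about 0.12 (press point some 4.5 mm down; full travel 9 mm). Pressing takes some 1 N at first and 3 N fully down; it comes back when let go.
- lid_edge (a point): middle of the lid's front edge, half-way through its thickness; moves with the lid. The lid is a flat grey plate 140 mm long (x, hinge to front edge), 150 wide (y), 8 thick, 70 g; a small catch, 14 mm wide, hangs 21 mm down under its front corner at y = -58 mm (robot's right).
- lid_hinge (a point): middle of the lid's hinge line, which runs along the player's y axis, 70 mm behind the player's centre and 110 mm above the table; the lid turns about it (140 mm radius), its front edge going up and then back, away from the robot.
- disc_lid (a joint): lid angle (rad): 0 shut and latched, 1.75 fully open at its stop (10 degrees past upright). When the tab lets go a spring lifts the lid to about 0.42 (front edge some 60 mm up); from there it must be pushed, 1 to 2 N at its front edge, and the stiff hinge keeps it wherever it is left.
- tea_tin_mid (a point): bystander: closed steel tin with a paper label, 72 mm across, 105 high, on the table near the player; point at its centre, half-way up.
- bowl_mid (a point): bystander: dark wooden bowl, 116 mm across the rim, 62 high; point on its axis half-way up.
- cup_mid (a point): bystander: white cup without handle, 72 mm across, 75 high; point on its axis half-way up. Tin, bowl and cup stand in any order left, right and behind the player; their centres are 190 to 270 mm from its centre.
Things that resemble listed ones, but are neither listed nor needed, are in the scene too. Leave any turquoise look-alike of the part that bears cup_mid alone.

How it is judged:
By the outcome, as a careful person would: the job done as asked, in the order asked, and still so for the second after the job is handed in, with the robot touching nothing.
It also fails if it takes over 42 s, if anything falls off the work surface, if the arm or the gripper's body presses on something with over 40 N, if the wrist force passes 120 N, or if a joint passes its speed limit or range.

## Robot

A 6-joint arm with a two-finger parallel gripper is mounted at the origin on the work surface. World frame = base frame: x ahead of the robot, y to its left, z up, the work surface at z = 0. Lengths are in mm, angles in rad, forces in N, time in s.
With the tool pointing down it reaches from about 350 to 925 mm from the base axis. Payload 6.4 kg.
Tool frame: the origin (TCP) lies at the very end of the fingers, on their centre line; the grasp point (between the pads) lies 19 mm behind it; y points along the fingers, x is the direction in which the jaws open and shut, and the axes are right-handed (so a half turn about y gives the same grasp; the last joint's range is limited). The gripper opens to 94 mm and grips with 3 to 60 N. Pads are 16 mm wide; open, the fingers measure 119 mm over their backs; the gripper's body (75 mm by 177 mm) begins 78 mm behind the grasp point.
Start: joints at [-1.391, 0.245, 1.558, -0, 1.339, -0.174], TCP at [225.207, -609.75, 171.855] pointing down, gripper open.
Joint ranges: [-3.13, 3.13], [-1.02, 2.26], [0.13, 2.54], [-0.95, 4.09], [0.21, 2.88], [-2.74, 2.74]. Speed limits (rad/s): [2.57, 2.57, 3.14, 3.14, 3.14, 3.14].

## Interface

Orientations are given as a 3x3 rotation matrix whose columns are the frame's x, y, z axes.
In Python, from station import robot gives the robot as it stands. The module is installed in compiled form; this text tells all that it offers.
- The arm moves only by the tool carry_out, never from a script. Its argument "commands" is a list of rows, each a list of 7 numbers: the shift along the tool's x, y, z in mm, then the turn, a rotation vector about the tool's x, y, z in degrees, then the opening, from 0 (shut) to 1 (fully open). A call has exactly 5 rows; each row is the pose to reach, as a shift and turn from the pose measured when the call began, along the tool's axes at that moment; what a row does not reach only later rows make up. A row lasts 1/12 s, in which the tool goes at most 41.7 mm and 7.16 degrees, less where a joint would pass 70% of its speed; a pose out of reach is approached as far as the arm can. A call with a gripper value outside its range is refused whole. The fingers move at their own pace and stop on an object; "grip_force" is the grip in N (left out, the last holds). Time passes only in rows, so rows that repeat a pose let the fingers close, or fill a call up. It gives the time, the measured TCP pose, the force and the opening at its end, in the units of the state.
- robot.observe(): the state, without advancing time (a new reading comes with each control period).
- robot.get_image(name): name is "scene" or "top" or "wrist"; returns the picture (384x512x3 uint8, red, green, blue); there is no depth.
- robot.camera_model(name): a dict with "camera_matrix" (3x3 intrinsics, pixels), "xyz" and "attitude" of the camera in the world; the wrist camera has in their place "T_tool_cam" (4x4, takes a point from camera to tool coordinates, whose origin is the TCP and whose axes are the tool frame's). Camera axes: x right, y up, looking along -z (the intrinsics and any distortion apply to the point x, -y, -z); pixel columns grow to the right and rows downward; lengths in mm; the calibration is good to about 2 mm. The wrist camera is an equidistant fisheye: a pixel r from the principal point sees the ray r / f radians off the axis. A picture is of the moment at which its call begins: read the wrist's pose just before it. camera_model takes no time and is no camera call.
- robot.hand_in(): hands the job in, once; it reports no verdict.
Trained networks look in the newest picture that a camera, given by its name, has taken for a name from the list of things; names that differ only in an ending like _2 or _b are one class to them, and where a whole thing is asked for, a point or a joint stands for the part that bears it (a point fixed in the world has none). Each returns a list of dicts, best first, with "conf" (0 to 1); they miss things now and then, are a little off and sometimes report something else, mostly with a low value. They report only what shows in the picture. A call takes as long as a camera call. They do not tell look-alikes from the thing itself.
- robot.regions_of(camera, thing): "pixels" (384x512 bool, what is visible of it) and "extent" ([centre column, centre row, width, height] in pixels, round what is visible of it).
The state is a dict: "time": time; "joint_positions": joint angles; "dq": joint speeds; "effort": joint torques, N m; "tcp_pos": TCP position; "orientation": TCP orientation; "force": force on the tool from outside, world axes, zero at the start; "torque": the same for the moment, N m; "finger_gap": finger opening in mm.
Only numpy, scipy, OpenCV 4.12 (cv2) and the standard library are available. Lean on these libraries where they do the work, as an engineer would, in place of code of your own. Each camera call takes 0.05 s, during which the arm holds its last target.

## Working session

There is one attempt and no reset: what is moved stays moved. The work goes in short steps, Python scripts to look and compute and a tool call to move; the robot and the scene stay as the last step left them, time stands still between calls to the robot, and variables do not carry over. Pictures are saved under pics/ and viewed, and the job is handed in when it is done.

Besides the shell and the picture viewer there is one more tool, called after "Call:" by a JSON object that holds its "method" and its "body". carry_out: Moves the arm, as the interface text tells. Its arguments: {"type":"object","properties":{"commands":{"type":"array"},"grip_force":{"type":"number"}},"required":["commands"]}

```bash
mkdir -p pics; python3 - <<'E'
from station import robot
import cv2,numpy as np
s=robot.observe()
print({k:np.round(v,3).tolist() for k,v in s.items()})
for n in("scene","top"):
    im=robot.get_image(n); cv2.imwrite(f"pics/{n}0.png",im[:,:,::-1])
    m=robot.camera_model(n); print(n,m)
    for t in("player","tab_top","lid_edge","tea_tin_mid","bowl_mid","cup_mid"):
        for r in robot.regions_of(n,t): print(t,round(r["conf"],2),np.round(r["extent"],1))
print(robot.camera_model("wrist"))
print(robot.observe()["time"])
E
```

```text
{'time': 0.0, 'joint_positions': [-1.391, 0.246, 1.559, -0.0, 1.339, -0.174], 'dq': [-0.001, -0.0, 0.0, -0.001, 0.001, -0.001], 'effort': [0.001, -41.583, -31.46, 0.069, 0.033, -0.0], 'tcp_pos': [225.078, -609.087, 170.746], 'orientation': [[0.346, -0.0, 0.938], [-0.938, 0.002, 0.346], [-0.002, -1.0, 0.0]], 'force': [-0.669, 0.28, -0.265], 'torque': [-0.033, 0.015, -0.03], 'finger_gap': 94.109}
scene {'camera_matrix': array([[366.31120456,   0.        , 255.815178  ],
       [  0.        , 366.31120456, 196.15047831],
       [  0.        ,   0.        ,   1.        ]]), 'xyz': array([1126.82823991,  -71.16412548,  943.77396468]), 'attitude': array([[ 0.19619959, -0.82951964,  0.52287943],
       [ 0.98053974,  0.1697226 , -0.09867144],
       [-0.00689456,  0.53206336,  0.84667647]])}
player 0.8 [271.4 190.6 138.3 111.7]
tab_top 0.48 [253.7 153.6  21.3  18.1]
lid_edge 0.74 [269.2 176.   67.9  54.8]
lid_edge 0.19 [253.7 153.8  22.7   9. ]
tea_tin_mid 0.79 [323.4 229.8  33.4  38.5]
bowl_mid 0.95 [338.8 162.5  35.5  26.8]
cup_mid 0.96 [180.3 189.   23.5  30.2]
cup_mid 0.73 [197.2 229.4 
[... 602 characters left out ...]
9.9]
tea_tin_mid 0.42 [257.9 252.6  19.1  17.8]
tea_tin_mid 0.31 [249.5 223.3 123.  109. ]
cup_mid 0.68 [336.3 242.9  26.6  26.4]
cup_mid 0.6 [328.2 195.1  25.5  23.2]
{'camera_matrix': array([[297.31863964,   0.        , 256.5150749 ],
       [  0.        , 297.31863964, 188.32306294],
       [  0.        ,   0.        ,   1.        ]]), 'T_tool_cam': array([[ 9.99999591e-01,  8.62673936e-04,  2.72937788e-04,
         1.17471736e-01],
       [ 1.73413108e-05,  2.83320209e-01, -9.59025369e-01,
        -2.12892153e+02],
       [-9.04654981e-04,  9.59024982e-01,  2.83320078e-01,
         8.27688995e+01],
       [ 0.00000000e+00,  0.00000000e+00,  0.00000000e+00,
         1.00000000e+00]])}
0.7
```

```bash
python3 - <<'E'
import cv2
a=cv2.imread("pics/top0.png")[110:310,150:400]; cv2.imwrite("pics/top0c.png",cv2.resize(a,(750,600),interpolation=cv2.INTER_CUBIC))
a=cv2.imread("pics/scene0.png")[90:290,140:390]; cv2.imwrite("pics/scene0c.png",cv2.resize(a,(750,600),interpolation=cv2.INTER_CUBIC))
E
```

```text
(no output)
```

View pics/top0c.png

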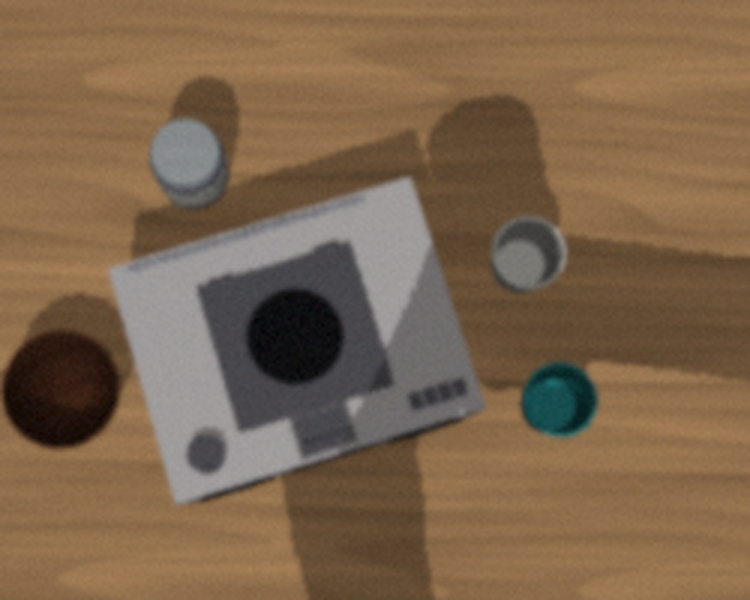

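View pics/scene0c.png

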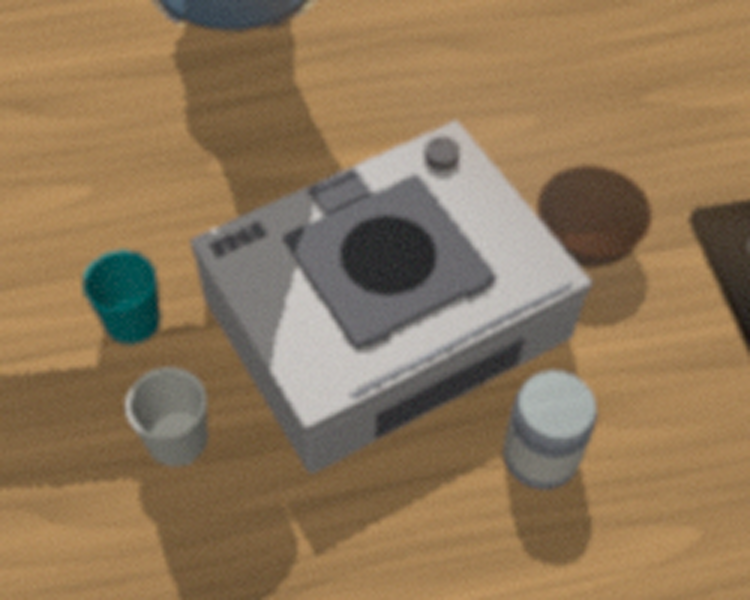

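The top view shows the player with its tab at crop (325,425), in front of the lid. The bowl is on the left, the tin behind and a grey-white cup at crop (528,253). A turquoise look-alike cup stands at (558,400), which I'll leave alone. Next I fit the player's pose from the shell corners in both views.

```bash
cat >h.py <<'E'
import numpy as np
from station import robot
def proj(m,P):
    c=(np.atleast_2d(P)-m["xyz"])@m["attitude"]
    K=m["camera_matrix"]; return np.c_[K[0,2]+K[0,0]*c[:,0]/-c[:,2],K[1,2]-K[1,1]*c[:,1]/-c[:,2]]
def ray(m,uv,z):
    K=m["camera_matrix"]; d=m["attitude"]@np.array([(uv[0]-K[0,2])/K[0,0],-(uv[1]-K[1,2])/K[1,1],-1]); return m["xyz"]+d*(z-m["xyz"][2])/d[2]
E
python3 - <<'E'
from h import *
from scipy.optimize import least_squares
import cv2
mt,ms=robot.camera_model("top"),robot.camera_model("scene")
L=np.array([[115,150,105],[115,-150,105],[-115,-150,105],[-115,150,105]],float)
T=np.array([[110,268],[410,178],[483,405],[178,500]])/3+[150,110]
S=np.array([[590,285],[305,430],[193,240],[457,120]])/3+[140,90]
def w(p,Q):
    c,s=np.cos(p[2]),np.sin(p[2]); return Q@np.array([[c,s,0],[-s,c,0],[0,0,1]])+[p[0],p[1],0]
for use in("t","s","ts"):
    f=lambda p:np.r_[(proj(mt,w(p,L))-T).ravel()*('t' in use),(proj(ms,w(p,L))-S).ravel()*('s' in use)]
    r=least_squares(f,[580,0,.3]); print(use,np.round(r.x,3),np.abs(r.fun).max())
p=r.x
for n,q in dict(tab=[-100,0,117],edge=[-70,0,110],hinge=[70,0,110]).items(): print(n,w(p,np.array([q],float)).round(1))
print("tab by net: top",ray(mt,(255.7,254.8),113),"scene",ray(ms,(253.7,153.6),113))
print("lid: top",ray(mt,(248.8,220.8),112),"scene",ray(ms,(269.2,176),112))
for n,uvt,uvs,z in(("tin",(213.4,164.4),(323.4,229.8),52),("cup",(328.2,195.1),(197.2,229.4),37),("bowl",None,(338.8,162.5),31)):
    for m,uv in((mt,uvt),(ms,uvs)):
        if uv: P=ray(m,uv,z); print(n,P.round(0),np.hypot(*(P[:2]-p[:2])).round(0))
for n,m in(("top",mt),("scene",ms)):
    im=cv2.imread(f"pics/{n}0.png"); im=cv2.resize(im,None,fx=3,fy=3)
    Q=np.vstack([L,[[70,75,114],[70,-75,114],[-70,-75,114],[-70,75,114],[-100,0,117],[-100,25,117],[-100,-25,117]]])
    uv=proj(m,w(p,Q))*3+1
    for a in uv: cv2.circle(im,tuple(int(v) for v in a),3,(0,0,255),-1)
    x,y=(450,330) if n=="top" else (420,270)
    cv2.imwrite(f"pics/{n}1.png",im[y:y+600,x:x+750])
E
```

```text
t [5.51136e+02 7.38900e+01 3.20000e-01] 1.0806087472869876
s [5.54986e+02 7.60720e+01 3.17000e-01] 1.1312066039783417
ts [5.52805e+02 7.50600e+01 3.19000e-01] 1.6101272060701035
tab [[457.8  43.7 117. ]]
edge [[486.3  53.1 110. ]]
hinge [[619.3  97.  110. ]]
tab by net: top [459.42208879  51.34690681 113.        ] scene [470.14513001  48.15879306 113.        ]
lid: top [553.51468237  72.77517166 112.        ] scene [555.79712249  75.15483855 112.        ]
tin [728. 184.  52.] 206.0
tin [719. 191.  52.] 203.0
cup [ 644. -159.   37.] 251.0
cup [ 641. -146.   37.] 238.0
bowl [494. 313.  31.] 245.0
```

View pics/top1.png

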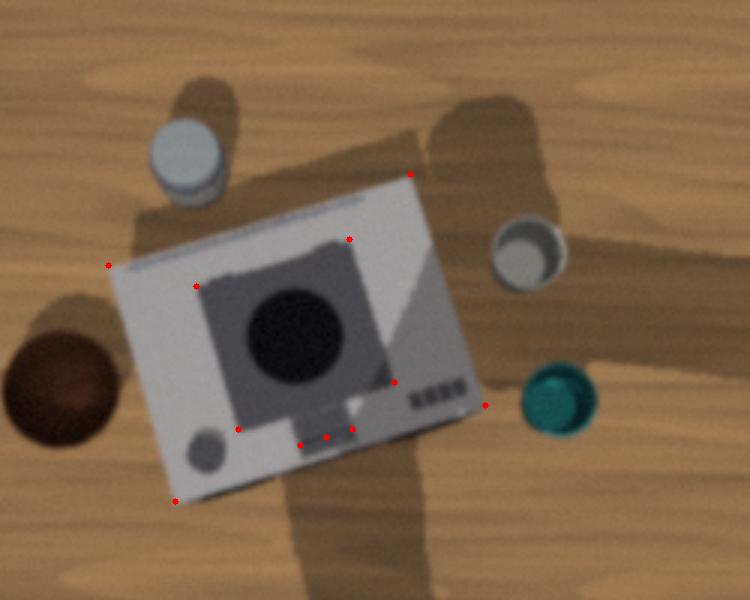

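View pics/scene1.png

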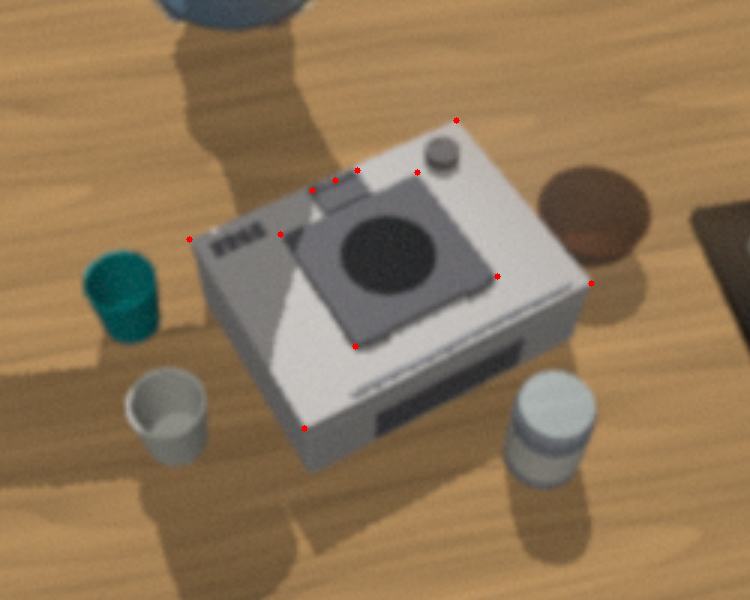

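View pics/top0.png

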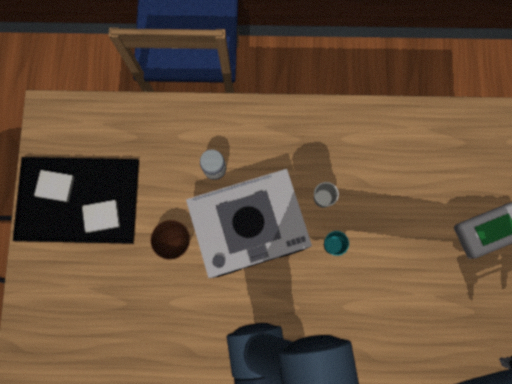

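```bash
cat >>h.py <<'E'
from scipy.spatial.transform import Rotation as R
PX,PY,YAW=552.8,75.1,0.319
def pw(x,y,z):  # player -> world
    c,s=np.cos(YAW),np.sin(YAW); return np.array([PX+c*x-s*y,PY+s*x+c*y,z])
def orient(tilt,yaw=YAW): # tilt deg: finger tip points toward player's back
    t=np.radians(tilt);c,s=np.cos(yaw),np.sin(yaw); f=np.array([c,s,0]);u=np.array([0,0,1.])
    y=f*np.sin(t)-u*np.cos(t); z=f*np.cos(t)+u*np.sin(t); x=np.cross(y,z); return np.c_[x,y,z]
def st(): return robot.observe()
def to(P,tilt=0):
    s=st();M=np.array(s["orientation"]);d=M.T@(np.array(P)-s["tcp_pos"]);r=R.from_matrix(M.T@orient(tilt)).as_rotvec(degrees=True)
    c,sn=np.cos(YAW),np.sin(YAW);e=s["tcp_pos"]-np.array([PX,PY,0])
    print("t",s["time"],"player-frame tcp",np.round([c*e[0]+sn*e[1],-sn*e[0]+c*e[1],e[2]],1),"F",np.round(s["force"],2),"gap",s["finger_gap"])
    print(" shift",d.round(1),"rot",r.round(2),"norm",np.linalg.norm(d).round(1))
E
python3 -c "
from h import *
to(pw(-100,0,170))"
```

```text
t 0.7 player-frame tcp [-525.9 -547.6  171.9] F [ 0.46  0.04 -0.52] gap 93.97402911898989
 shift [-532.4    1.8  444.7] rot [0.   1.99 0.  ] norm 693.7
```

The full top view shows nothing tall between the arm and the player. I approach at z=171 with the fingers closing.

Call:
{"method": "carry_out", "body": {"commands": [[-32,0,26,0,2,0,0],[-64,0,53,0,2,0,0],[-96,0,80,0,2,0,0],[-128,0,106,0,2,0,0],[-159,0,133,0,2,0,0]], "grip_force": 20}}

```text
time: 1.12
tcp_pos: [295.1, -412.7, 171.8]
orientation: [[0.313, 0.0, 0.95], [-0.95, 0.0, 0.313], [0.0, -1.0, 0.0]]
force: [0.6, -0.2, 0.5]
finger_gap: 64.3
```

```bash
python3 -c "
from h import *
to(pw(-100,0,170))"
```

```text
t 1.1167 player-frame tcp [-397.7 -382.3  171.8] F [ 0.55 -0.23  0.49] gap 64.30807784003619
 shift [-382.6    1.8  297.4] rot [-0.01 -0.05  0.  ] norm 484.6
```

Call:
{"method": "carry_out", "body": {"commands": [[-33,0,25,0,0,0,0],[-66,0,51,0,0,0,0],[-98,0,76,0,0,0,0],[-131,0,102,0,0,0,0],[-164,0,128,0,0,0,0]]}}

```text
time: 1.53
tcp_pos: [365.1, -216.5, 172.0]
orientation: [[0.312, 0.001, 0.95], [-0.95, -0.001, 0.312], [0.001, -1.0, 0.001]]
force: [1.4, -0.5, 0.6]
finger_gap: 30.9
```

Call:
{"method": "carry_out", "body": {"commands": [[-33,0,25,0,0,0,0],[-66,0,51,0,0,0,0],[-98,0,76,0,0,0,0],[-131,0,102,0,0,0,0],[-164,0,128,0,0,0,0]]}}

```text
time: 1.95
tcp_pos: [435.4, -20.1, 172.5]
orientation: [[0.312, 0.002, 0.95], [-0.95, -0.001, 0.312], [0.002, -1.0, 0.002]]
force: [0.1, -0.4, 0.6]
finger_gap: 0.8
```

```bash
python3 -c "
from h import *
to(pw(-100,0,150))"
```

```text
t 1.95 player-frame tcp [-141.3  -53.6  172.5] F [ 0.06 -0.36  0.65] gap 0.8418591782827709
 shift [-53.7  22.5  41.2] rot [-0.11 -0.09  0.11] norm 71.3
```

Call:
{"method": "carry_out", "body": {"commands": [[-27,0,20,0,0,0,0],[-54,0,41,0,0,0,0],[-54,0,41,0,0,0,0],[-54,20,41,0,0,0,0],[-54,30,41,0,0,0,0]]}}

```text
time: 2.37
tcp_pos: [457.1, 44.3, 141.4]
orientation: [[0.313, 0.002, 0.95], [-0.95, -0.001, 0.313], [0.002, -1.0, 0.001]]
force: [-0.9, -0.4, 0.2]
finger_gap: 0.2
```

```bash
python3 - <<'E'
from h import *
import cv2
to(pw(-100,0,117))
im=robot.get_image("wrist"); cv2.imwrite("pics/w1.png",cv2.resize(im[:,:,::-1],(768,576)))
im=robot.get_image("scene"); cv2.imwrite("pics/s2.png",cv2.resize(im[90:250,160:360,::-1],(750,600),interpolation=2))
E
```

```text
t 2.3667 player-frame tcp [-100.5    0.8  141.4] F [-0.88 -0.37  0.22] gap 0.2470838789062704
 shift [ 0.7 24.4  0.5] rot [-0.06 -0.02  0.1 ] norm 24.4
```

View pics/w1.png

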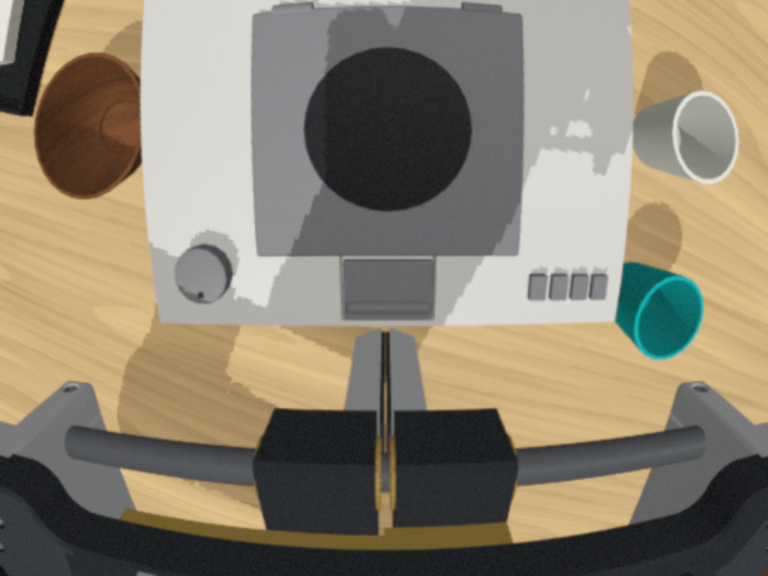

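View pics/s2.png

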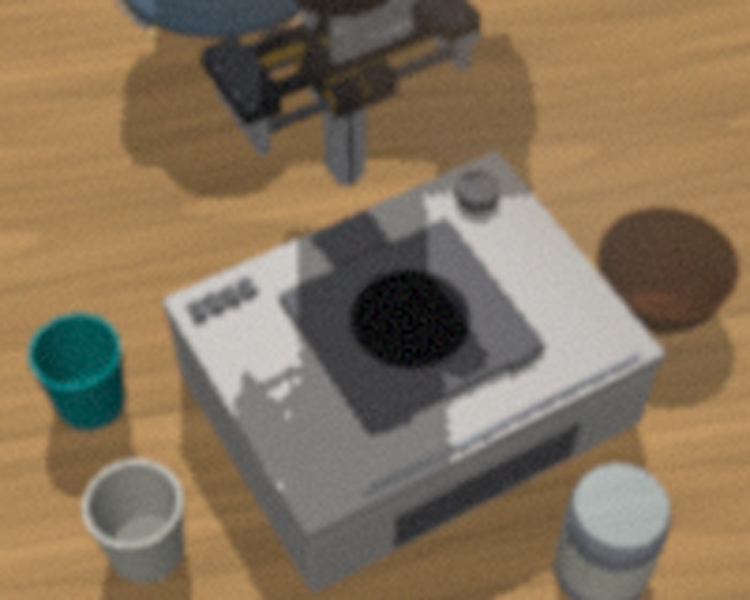

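The wrist view shows the fingers centred sideways on the tab, whose ridge is at (388,308). I check that point with the fisheye model.

```bash
python3 - <<'E'
from h import *
s=st();m=robot.camera_model("wrist");K=m["camera_matrix"];T=m["T_tool_cam"];M=np.array(s["orientation"])
def wr(uv,z):
    a=(np.array(uv)-[K[0,2],K[1,2]])/K[0,0];r=np.hypot(*a);d=np.r_[a*np.sin(r)/r,np.cos(r)]*[1,-1,-1]
    d=M@T[:3,:3]@d;o=M@T[:3,3]+s["tcp_pos"];P=o+d*(z-o[2])/d[2]
    c,sn=np.cos(YAW),np.sin(YAW);e=P-[PX,PY,0];return np.round([c*e[0]+sn*e[1],-sn*e[0]+c*e[1],z],1)
for n,uv,z in(("ridge",(388,308),117),("lidfrontL",(256,255),114),("lidfrontR",(519,254),114),("shellFL",(160,322),105),("shellFR",(617,321),105),("tip",(385,332),141)): print(n,wr(np.array(uv)/1.5,z))
E
```

```text
ridge [-104.1   -1.1  117. ]
lidfrontL [-73.6  73.4 114. ]
lidfrontR [-73.4 -75.4 114. ]
shellFL [-119.3  148.1  105. ]
shellFR [-119.7 -152.4  105. ]
tip [-108.6    0.6  141. ]
```

Call:
{"method": "carry_out", "body": {"commands": [[0,10,-1.5,0,0,0,0],[0,18,-1.5,0,0,0,0],[0,23,-1.5,0,0,0,0],[0,27,-1.5,0,0,0,0],[0,30,-1.5,0,0,0,0]]}}

```text
time: 2.88
tcp_pos: [454.1, 43.1, 109.8]
orientation: [[0.311, -0.003, 0.95], [-0.95, -0.001, 0.311], [-0.0, -1.0, -0.003]]
force: [-0.3, -0.7, -0.4]
finger_gap: 0.5
```

```bash
python3 - <<'E'
from h import *
import cv2
to(pw(-102,0,110))
im=robot.get_image("wrist"); cv2.imwrite("pics/w2.png",cv2.resize(im[:,:,::-1],(768,576)))
E
```

```text
t 2.8833 player-frame tcp [-103.8    0.6  109.8] F [-0.35 -0.67 -0.42] gap 0.45887150680750927
 shift [ 0.6 -0.2  1.8] rot [ 0.15 -0.16 -0.01] norm 1.9
```

View pics/w2.png

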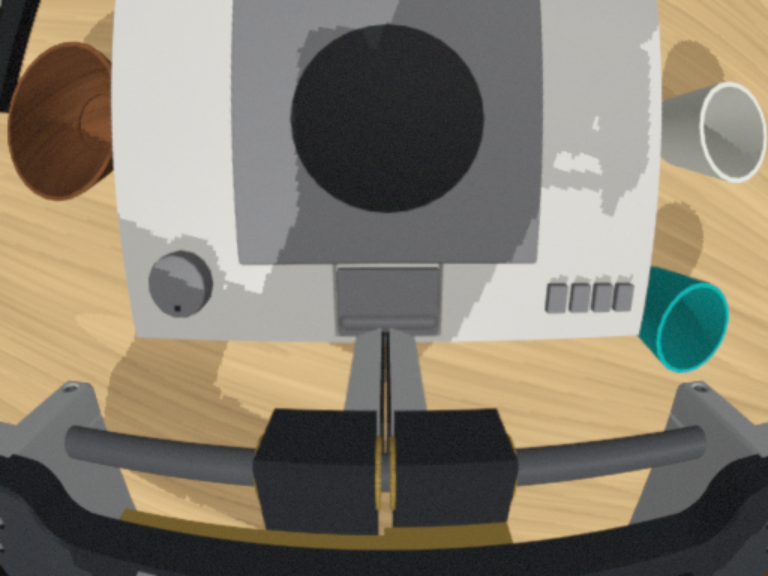

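```bash
python3 - <<'E'
from h import *
import cv2
s=st();m=robot.camera_model("wrist");K=m["camera_matrix"];T=m["T_tool_cam"];M=np.array(s["orientation"])
def pt(P):
    c=T[:3,:3].T@(M.T@(np.array(P)-s["tcp_pos"])-T[:3,3]); c=c*[1,-1,-1]; r=np.hypot(c[0],c[1]);th=np.arctan2(r,c[2]); return np.array([K[0,2],K[1,2]])+K[0,0]*th*c[:2]/r
im=cv2.imread("pics/w2.png"); 
im=cv2.resize(im[220:380,290:490],(800,640))
q=lambda P:tuple(int(v) for v in (pt(P)*1.5-[290,220])*4)
for x,c in((-90,(0,255,0)),(-100,(0,0,255)),(-110,(255,0,0))):
  for y in(-25,25): cv2.circle(im,q(pw(x,y,117)),5,c,-1)
o=s["tcp_pos"]
for dz in(-8,0,8): cv2.circle(im,q(o+M@[0,0,dz]),5,(0,255,255),-1)
cv2.imwrite("pics/w2c.png",im[:600])
E
```

```text
(no output)
```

View pics/w2c.png

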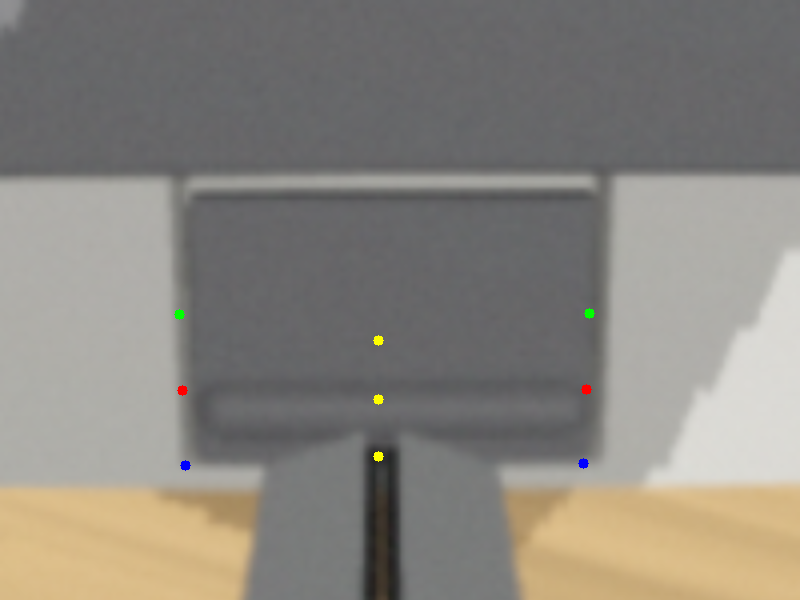

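The tip sits at the front of the tab or just ahead of the ridge, with no contact force. Relative to the ridge it is about 8–10 mm too far forward, so I lift, shift back 11 mm and press again.

Call:
{"method": "carry_out", "body": {"commands": [[0,-15,0,0,0,0,0],[0,-15,6,0,0,0,0],[0,-14,11,0,0,0,0],[0,-9,11,0,0,0,0],[0,-5,11,0,0,0,0]]}}

```text
time: 3.35
tcp_pos: [464.3, 46.8, 113.6]
orientation: [[0.311, -0.004, 0.95], [-0.95, -0.0, 0.311], [-0.001, -1.0, -0.004]]
force: [-0.6, 0.8, -0.6]
finger_gap: 0.5
```

```bash
python3 - <<'E'
from h import *
import cv2
to(pw(-92,0,110))
im=robot.get_image("wrist"); cv2.imwrite("pics/w3.png",cv2.resize(im[146:254,192:328,::-1],(680,540)))
im=robot.get_image("scene"); cv2.imwrite("pics/s3.png",cv2.resize(im[90:210,190:340,::-1],(750,600),interpolation=2))
E
```

```text
t 3.35 player-frame tcp [-92.9   0.8 113.6] F [-0.56  0.82 -0.55] gap 0.5299309659037988
 shift [0.8 3.5 0.9] rot [ 0.22 -0.13 -0.05] norm 3.8
```

View pics/w3.png

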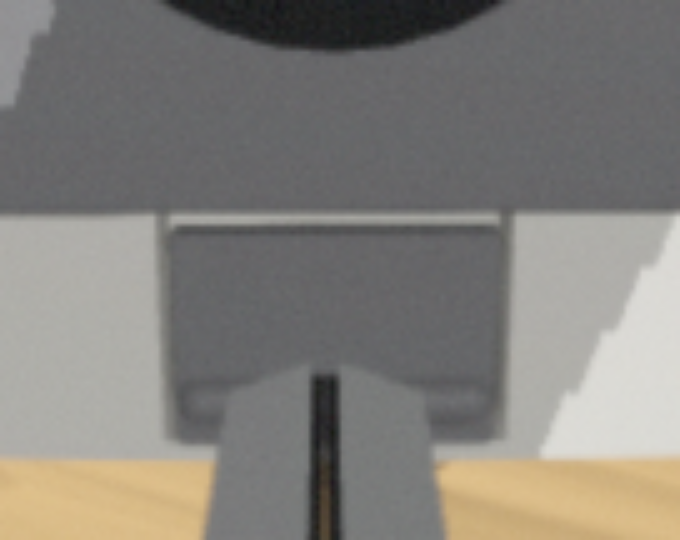

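View pics/s3.png

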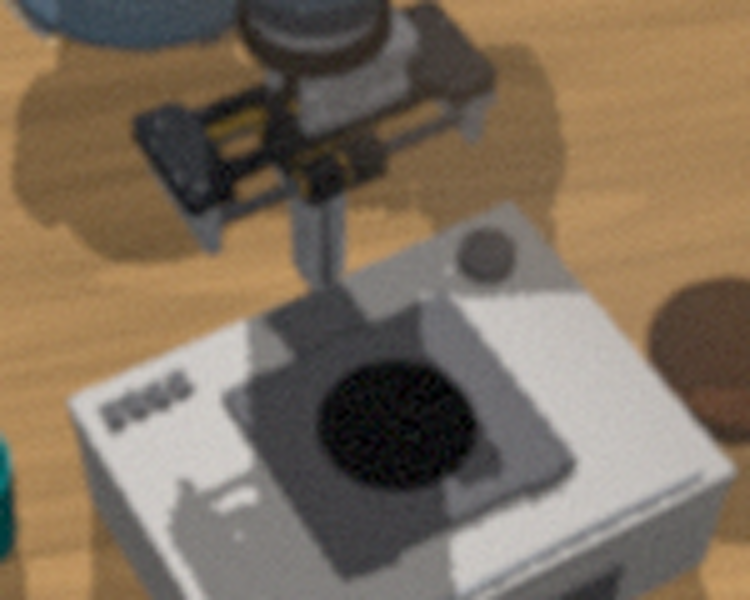

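The tip now covers the ridge, at (330,385) in the crop. I press down gently from here.

Call:
{"method": "carry_out", "body": {"commands": [[0.5,2,0,0,0,0,0],[0.5,3,0,0,0,0,0],[0.5,4,0,0,0,0,0],[0.5,5,0,0,0,0,0],[0.5,5,0,0,0,0,0]]}}

```text
time: 3.87
tcp_pos: [463.1, 46.4, 107.5]
orientation: [[0.311, -0.007, 0.95], [-0.95, -0.0, 0.311], [-0.002, -1.0, -0.006]]
force: [0.1, 0.3, -0.1]
finger_gap: 0.3
```

```bash
python3 - <<'E'
from h import *
import cv2
to(pw(-92,0,107))
im=robot.get_image("wrist"); cv2.imwrite("pics/w4.png",cv2.resize(im[:,:,::-1],(768,576)))
E
```

```text
t 3.8667 player-frame tcp [-94.2   0.8 107.5] F [ 0.08  0.3  -0.06] gap 0.2831091407328264
 shift [0.8 0.5 2.2] rot [ 0.36 -0.14 -0.12] norm 2.4
```

View pics/w4.png

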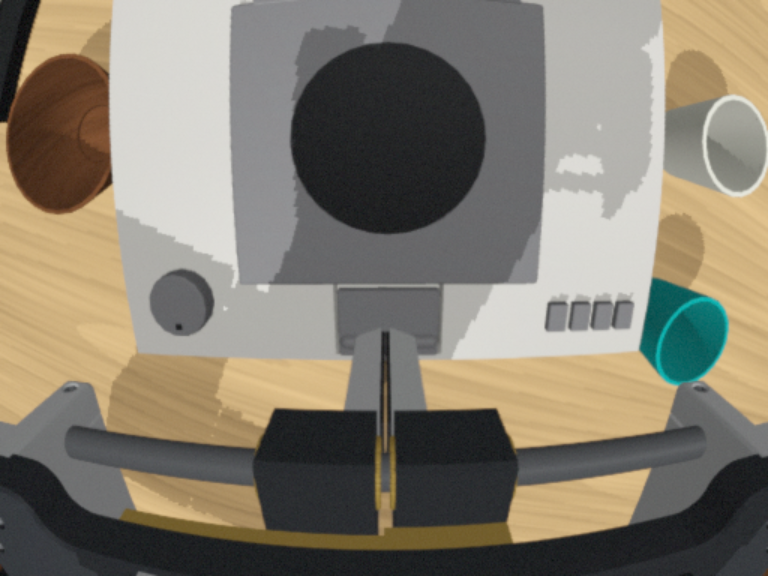

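```bash
python3 - <<'E'
from h import *
import cv2
ms=robot.camera_model("scene")
for z in(113.6,123.6,133.6): print(z,(proj(ms,[464.3,46.8,z])-[190,90])*5, (proj(ms,np.array([464.3,46.8,z])+orient(0)@[0,0,8])-[190,90])*5)
s=st(); print(np.round(s["effort"],2),np.round(s["tcp_pos"],1))
im=robot.get_image("scene");print(proj(ms,st()["tcp_pos"]))
cv2.imwrite("pics/s4.png",cv2.resize(im[110:200,210:310,::-1],(660,594),interpolation=2))
E
```

```text
113.6 [[314.23706024 309.96074315]] [[321.02873423 319.36180329]]
123.6 [[313.99770783 298.92548891]] [[320.84336183 308.36325568]]
133.6 [[313.75447322 287.71124741]] [[320.654972  297.1856775]]
[-1.000e-02 -2.441e+01 -2.956e+01  4.000e-02 -5.000e-02 -0.000e+00] [463.2  46.3 107.6]
[[252.64465539 153.0169877 ]]
```

View pics/s4.png

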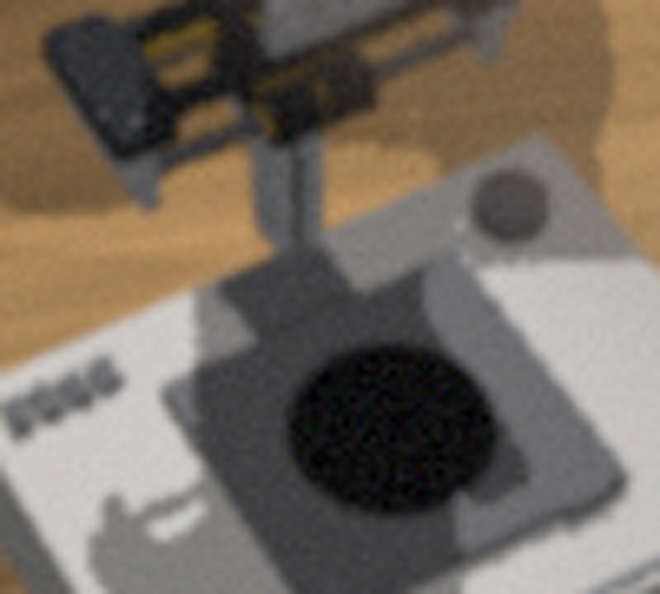

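In both views the tip appears about 20 mm higher than the reported TCP, and there is no contact force, so it is still hovering. I move back to x=-100 and descend in small steps, watching the force.

Call:
{"method": "carry_out", "body": {"commands": [[0.5,1,-5,0,0,0,0],[0.5,3,-6,0,0,0,0],[0.5,5,-6,0,0,0,0],[0.5,7,-6,0,0,0,0],[0.5,8,-6,0,0,0,0]]}}

```text
time: 4.38
tcp_pos: [457.4, 44.0, 99.4]
orientation: [[0.311, -0.007, 0.95], [-0.95, -0.0, 0.311], [-0.002, -1.0, -0.006]]
force: [0.7, 0.1, -0.1]
finger_gap: 0.3
```

```bash
python3 - <<'E'
from h import *
import cv2
to(pw(-100,0,95))
im=robot.get_image("wrist"); cv2.imwrite("pics/w5.png",cv2.resize(im[:,:,::-1],(768,576)))
E
```

```text
t 4.3833 player-frame tcp [-100.3    0.4   99.4] F [ 0.68  0.13 -0.07] gap 0.34332471606037585
 shift [0.4 4.4 0.4] rot [ 0.37 -0.14 -0.12] norm 4.4
```

View pics/w5.png

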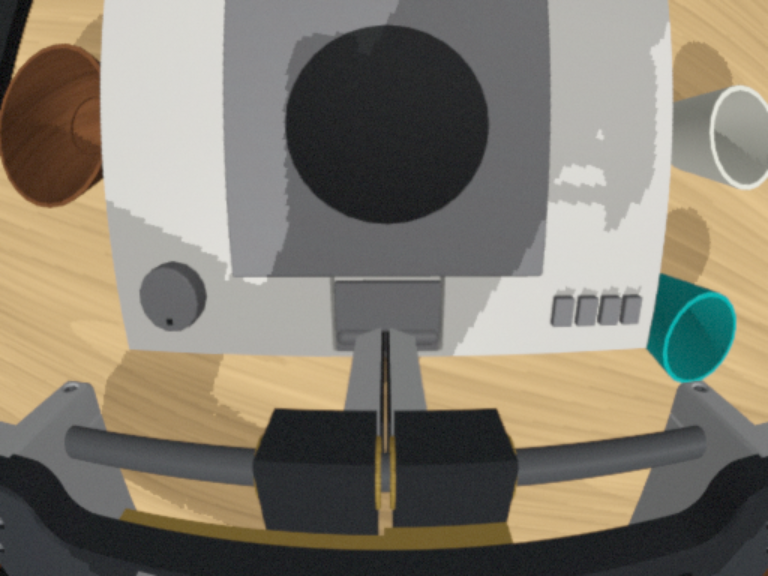

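Call:
{"method": "carry_out", "body": {"commands": [[0,1,0,0,0,0,0],[0,2.5,0,0,0,0,0],[0,4,0,0,0,0,0],[0,5,0,0,0,0,0],[0,5.5,0,0,0,0,0]]}}

```text
time: 4.85
tcp_pos: [457.2, 44.0, 93.6]
orientation: [[0.311, -0.007, 0.95], [-0.95, 0.0, 0.311], [-0.002, -1.0, -0.007]]
force: [0.3, -0.1, -0.4]
finger_gap: 0.6
```

```bash
python3 - <<'E'
from h import *
import cv2
to(pw(-100,0,90))
im=robot.get_image("wrist"); cv2.imwrite("pics/w6.png",cv2.resize(im[146:254,192:328,::-1],(680,540)))
print(np.round(st()["force"],2))
E
```

```text
t 4.85 player-frame tcp [-100.5    0.5   93.6] F [ 0.35 -0.12 -0.37] gap 0.5699602323052787
 shift [0.5 3.6 0.5] rot [ 0.39 -0.14 -0.13] norm 3.6
[0.3  1.07 0.33]
```

View pics/w6.png

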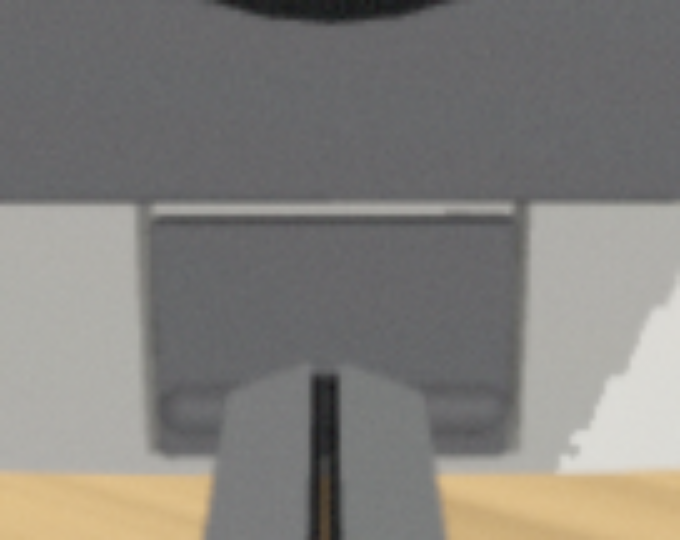

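Call:
{"method": "carry_out", "body": {"commands": [[0,1,0,0,0,0,0],[0,2,0,0,0,0,0],[0,3,0,0,0,0,0],[0,4,0,0,0,0,0],[0,5,0,0,0,0,0]]}}

```text
time: 5.32
tcp_pos: [457.2, 44.0, 88.5]
orientation: [[0.311, -0.007, 0.95], [-0.95, 0.0, 0.311], [-0.002, -1.0, -0.007]]
force: [-0.5, 0.2, 0.2]
finger_gap: 0.4
```

Call:
{"method": "carry_out", "body": {"commands": [[0,1,0,0,0,0,0],[0,1,0,0,0,0,0],[0,2,0,0,0,0,0],[0,2,0,0,0,0,0],[0,2,0,0,0,0,0]]}}

```text
time: 5.73
tcp_pos: [457.1, 44.0, 86.4]
orientation: [[0.311, -0.007, 0.95], [-0.95, 0.0, 0.311], [-0.002, -1.0, -0.007]]
force: [-0.4, -0.4, 0.8]
finger_gap: 0.5
```

```bash
python3 - <<'E'
from h import *
import cv2
to(pw(-100,0,90))
im=robot.get_image("wrist"); cv2.imwrite("pics/w7.png",cv2.resize(im[:,:,::-1],(768,576)))
print(np.round(st()["force"],2))
E
```

```text
t 5.7333 player-frame tcp [-100.6    0.5   86.4] F [-0.44 -0.43  0.83] gap 0.45780216473525837
 shift [ 0.5 -3.6  0.6] rot [ 0.4  -0.14 -0.13] norm 3.7
[-0.    0.37 -0.41]
```

View pics/w7.png

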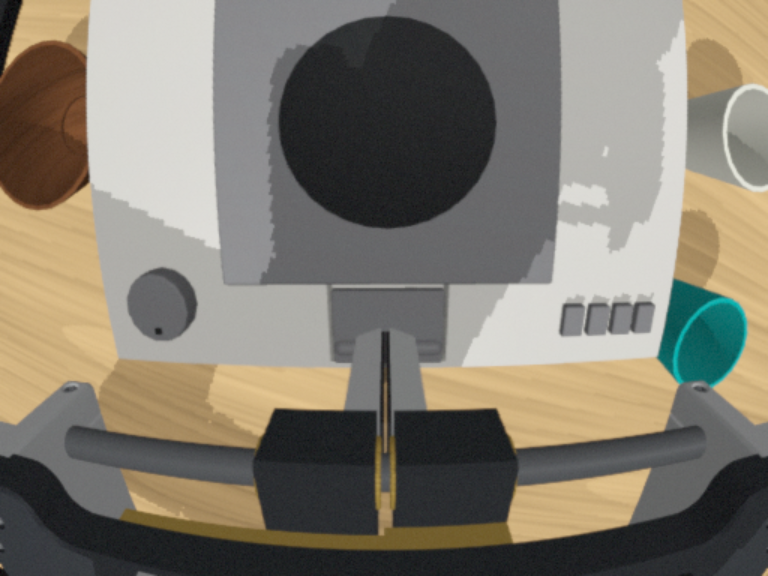

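From the wrist image, the visible finger end is about 30 mm behind the nominal TCP (185 mm below the camera instead of 213). That puts it at z≈117 now, so I keep descending in small steps.

Call:
{"method": "carry_out", "body": {"commands": [[0,1,0,0,0,0,0],[0,2,0,0,0,0,0],[0,2,0,0,0,0,0],[0,3,0,0,0,0,0],[0,3,0,0,0,0,0]]}}

```text
time: 6.2
tcp_pos: [457.2, 44.0, 83.4]
orientation: [[0.311, -0.007, 0.95], [-0.95, 0.0, 0.311], [-0.002, -1.0, -0.007]]
force: [0.1, 0.2, 1.1]
finger_gap: 0.1
```

Call:
{"method": "carry_out", "body": {"commands": [[0,1,0,0,0,0,0],[0,2,0,0,0,0,0],[0,2,0,0,0,0,0],[0,3,0,0,0,0,0],[0,3,0,0,0,0,0]]}}

```text
time: 6.62
tcp_pos: [457.0, 44.0, 80.3]
orientation: [[0.311, -0.008, 0.95], [-0.95, -0.0, 0.311], [-0.002, -1.0, -0.007]]
force: [-1.4, -0.9, 2.0]
finger_gap: 0.3
```

```bash
python3 - <<'E'
from h import *
import cv2
to(pw(-100,0,78))
im=robot.get_image("wrist"); cv2.imwrite("pics/w8.png",cv2.resize(im[:,:,::-1],(768,576)))
print(np.round(st()["force"],2))
im=robot.get_image("scene"); cv2.imwrite("pics/s8.png",cv2.resize(im[90:210,190:340,::-1],(750,600),interpolation=2))
print(np.round(st()["force"],2))
E
```

```text
t 6.6167 player-frame tcp [-100.7    0.5   80.3] F [-1.43 -0.9   2.05] gap 0.32434380665585966
 shift [0.5 2.3 0.7] rot [ 0.41 -0.14 -0.13] norm 2.5
[-1.46  0.09  1.28]
[-2.28 -1.16  2.86]
```

View pics/w8.png

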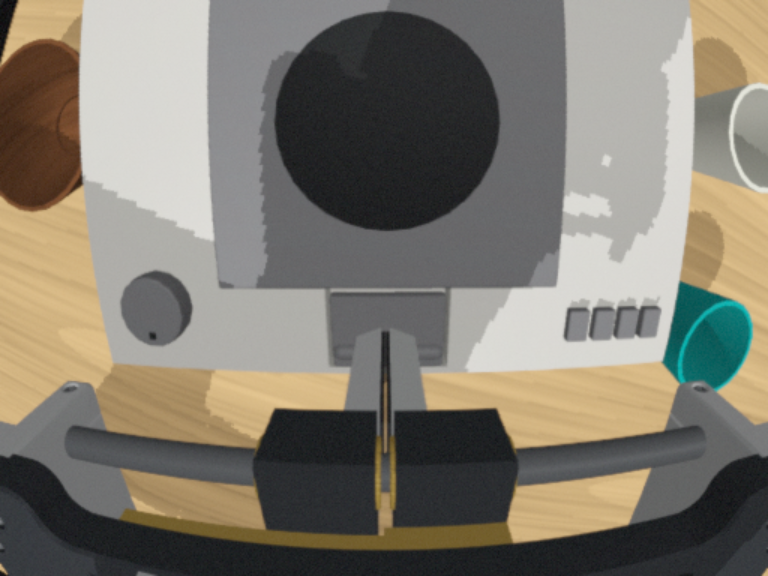

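View pics/s8.png

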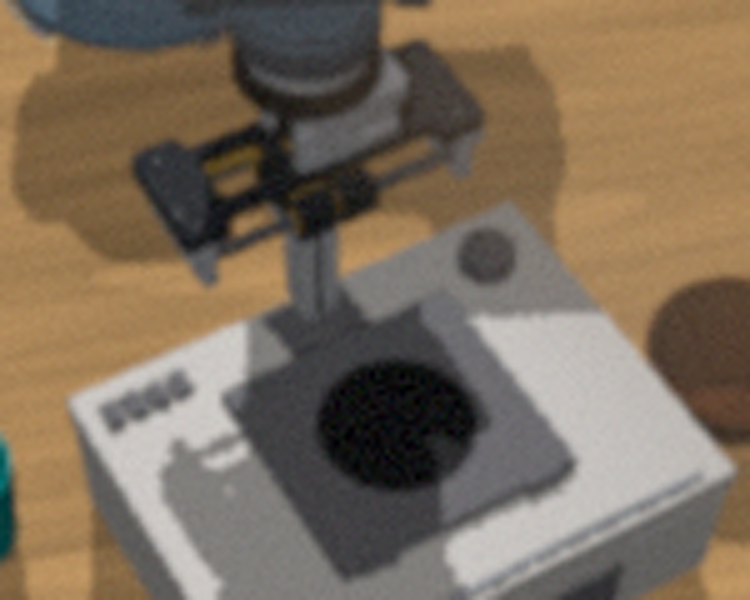

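Contact: about 2 N upward now. I press a little further.

Call:
{"method": "carry_out", "body": {"commands": [[0,1,0,0,0,0,0],[0,2,0,0,0,0,0],[0,3,0,0,0,0,0],[0,3,0,0,0,0,0],[0,3,0,0,0,0,0]]}}

```text
time: 7.13
tcp_pos: [457.0, 43.9, 77.3]
orientation: [[0.311, -0.008, 0.95], [-0.95, -0.0, 0.311], [-0.002, -1.0, -0.007]]
force: [-1.1, -0.8, 1.8]
finger_gap: 0.4
```

```bash
python3 - <<'E'
from h import *
import cv2
to(pw(-100,0,78))
im=robot.get_image("wrist"); cv2.imwrite("pics/w9.png",cv2.resize(im[:,:,::-1],(768,576)))
print(np.round(st()["force"],2))
E
```

```text
t 7.1333 player-frame tcp [-100.7    0.5   77.3] F [-1.08 -0.84  1.76] gap 0.4341070363641813
 shift [ 0.5 -0.7  0.7] rot [ 0.41 -0.14 -0.13] norm 1.1
[-1.76 -1.5   2.04]
```

View pics/w9.png

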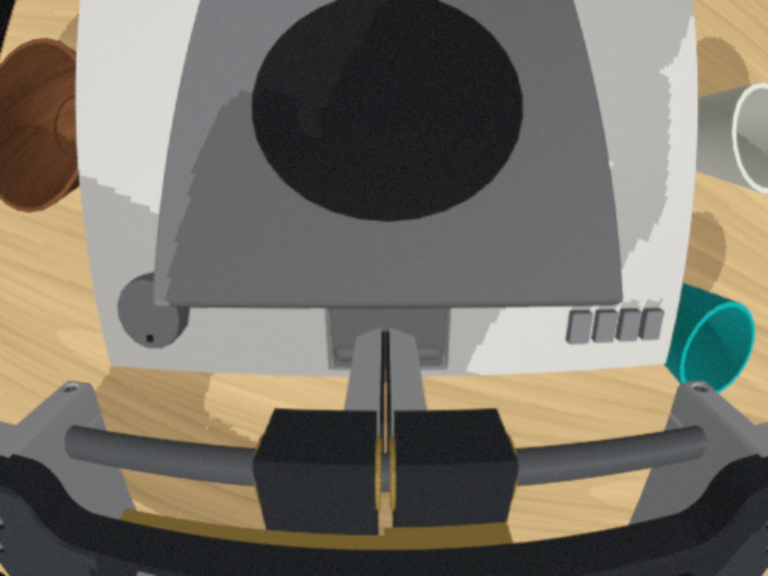

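The wrist view shows the lid sprung up, with its front edge at row 303. I lift off the tab and retreat.

Call:
{"method": "carry_out", "body": {"commands": [[0,-12,-4,0,0,0,0],[0,-20,-25,0,0,0,0],[0,-30,-50,0,0,0,0],[0,-40,-70,0,0,0,0],[0,-40,-80,0,0,0,0]]}}

```text
time: 7.6
tcp_pos: [381.3, 18.7, 119.3]
orientation: [[0.311, -0.004, 0.95], [-0.95, -0.001, 0.311], [-0.001, -1.0, -0.004]]
force: [0.2, -0.2, -0.2]
finger_gap: 0.6
```

```bash
cat >>h.py <<'E'
TO=33.
def tipto(x,z,tilt,y=0):
    to(pw(x,y,z)+TO*orient(tilt)[:,1],tilt)
    s=st();Y=np.array(s["orientation"])[:,1];e=s["tcp_pos"]-TO*Y-[PX,PY,0];c,sn=np.cos(YAW),np.sin(YAW)
    print(" tip now",np.round([c*e[0]+sn*e[1],-sn*e[0]+c*e[1],e[2]],1),"j",np.round(s["joint_positions"],2))
E
python3 - <<'E'
from h import *
import cv2
for n in("scene","top"):
    im=robot.get_image(n)[:,:,::-1]; a=im[60:220,160:360] if n=="scene" else im[150:310,160:360]
    cv2.imwrite(f"pics/{n}10.png",cv2.resize(a,(750,600),interpolation=2))
tipto(-120,140,40)
E
```

```text
t 7.7 player-frame tcp [-180.6    0.5  118.2] F [ 0.81 -0.09  0.03] gap 0.530370267403563
 shift [ 0.2  3.1 81.9] rot [ 4.029e+01 -2.300e-01 -1.000e-02] norm 81.9
 tip now [-180.5    0.4  151.2] j [-0.25 -0.39  2.25 -0.    1.28  1.01]
```

View pics/scene10.png

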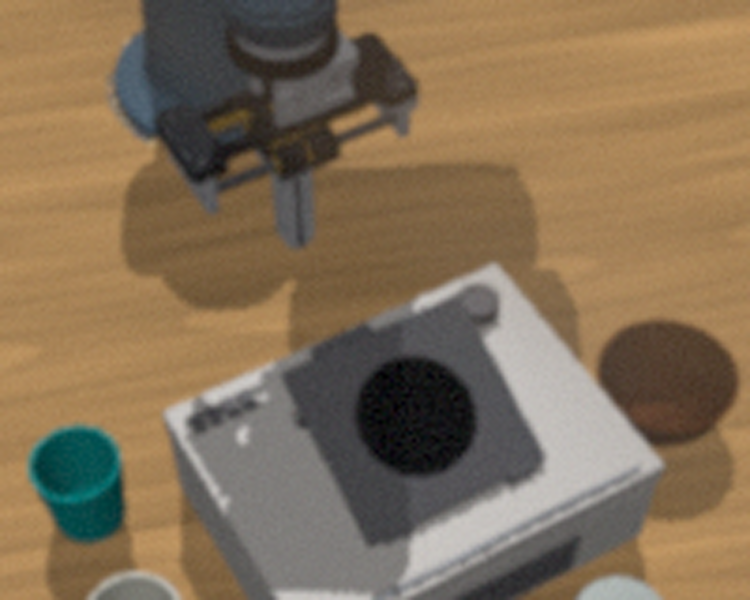

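View pics/top10.png

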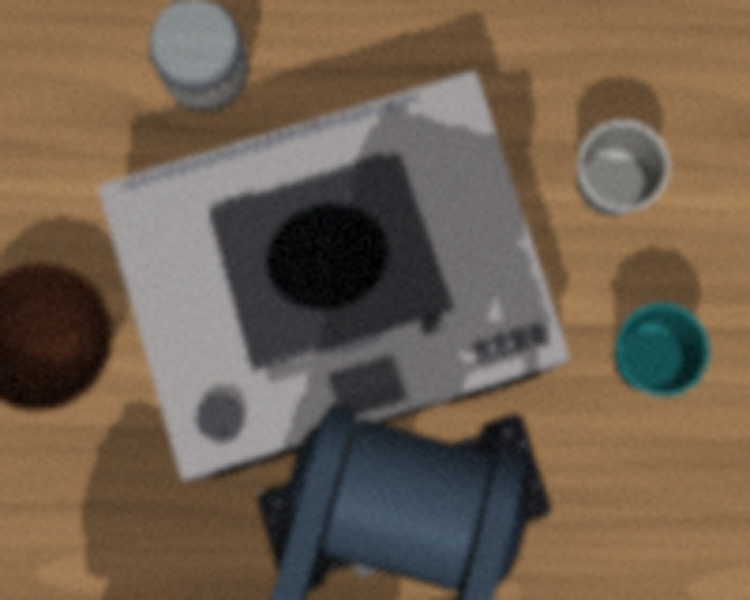

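```bash
python3 - <<'E'
from h import *
for x,z,t in((-155,140,7),(-130,138,14),(-115,136,21),(-100,134,28),(-90,133,34)): tipto(x,z,t,0)
E
```

```text
t 7.7 player-frame tcp [-180.6    0.5  118.2] F [ 0.81 -0.09  0.03] gap 0.530370267403563
 shift [ 0.4 10.8 29.7] rot [ 7.29 -0.21 -0.07] norm 31.6
 tip now [-180.5    0.4  151.2] j [-0.25 -0.39  2.25 -0.    1.28  1.01]
t 7.7 player-frame tcp [-180.6    0.5  118.2] F [ 0.81 -0.09  0.03] gap 0.530370267403563
 shift [ 0.3 11.9 58.7] rot [14.29 -0.21 -0.06] norm 59.9
 tip now [-180.5    0.4  151.2] j [-0.25 -0.39  2.25 -0.    1.28  1.01]
t 7.7 player-frame tcp [-180.6    0.5  118.2] F [ 0.81 -0.09  0.03] gap 0.530370267403563
 shift [ 0.2 12.6 77.5] rot [21.29 -0.22 -0.04] norm 78.5
 tip now [-180.5    0.4  151.2] j [-0.25 -0.39  2.25 -0.    1.28  1.01]
t 7.7 player-frame tcp [-180.6    0.5  118.2] F [ 0.81 -0.09  0.03] gap 0.530370267403563
 shift [ 0.2 12.9 96.2] rot [28.29 -0.22 -0.03] norm 97.0
 tip now [-180.5    0.4  151.2] j [-0.25 -0.39  2.25 -0.    1.28  1.01]
t 7.7 player-frame tcp [-180.6    0.5  118.2] F [ 0.81 -0.09  0.03] gap 0.530370267403563
 shift [1.000e-01 1.200e+01 1.091e+02] rot [ 3.429e+01 -2.200e-01 -2.000e-02] norm 109.8
 tip now [-180.5    0.4  151.2] j [-0.25 -0.39  2.25 -0.    1.28  1.01]
```

Call:
{"method": "carry_out", "body": {"commands": [[0,6,30,7,0,0,0],[0,9,58,14,0,0,0],[0,11,77,21,0,0,0],[0,12,96,28,0,0,0],[0,12,109,34,0,0,0]]}}

```text
time: 8.12
tcp_pos: [486.1, 52.8, 106.0]
orientation: [[0.309, 0.532, 0.788], [-0.951, 0.174, 0.256], [-0.001, -0.829, 0.56]]
force: [0.1, 0.2, -0.6]
finger_gap: 0.7
```

```bash
python3 - <<'E'
from h import *
import cv2
tipto(-60,130,38);tipto(-40,130,40)
im=robot.get_image("wrist"); cv2.imwrite("pics/w11.png",cv2.resize(im[:,:,::-1],(768,576)))
E
```

```text
t 8.1167 player-frame tcp [-70.3  -0.3 106. ] F [ 0.14  0.18 -0.58] gap 0.7300282330883988
 shift [-0.4 18.8 24.3] rot [ 3.95 -0.24  0.13] norm 30.7
 tip now [-88.8  -0.2 133.3] j [-0.37 -0.51  2.46  0.53  0.78  0.59]
t 8.1167 player-frame tcp [-70.3  -0.3 106. ] F [ 0.14  0.18 -0.58] gap 0.7300282330883988
 shift [-0.5 29.9 42. ] rot [ 5.95 -0.23  0.14] norm 51.6
 tip now [-88.8  -0.2 133.3] j [-0.37 -0.51  2.46  0.53  0.78  0.59]
```

View pics/w11.png

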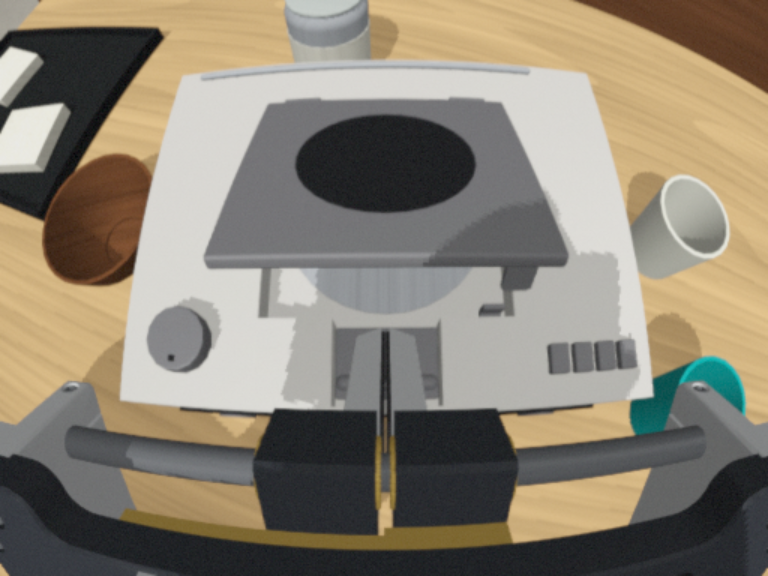

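The wrist view shows the lid half up with its front edge at row 262, and the disc and catch below it. The finger is centred and below the edge. I slide it under.

Call:
{"method": "carry_out", "body": {"commands": [[-0.5,9,12,2,0,0,0],[-0.5,19,24,4,0,0,0],[-0.5,25,33,5,0,0,0],[-0.5,30,42,6,0,0,0],[-0.5,30,42,6,0,0,0]]}}

```text
time: 8.58
tcp_pos: [532.7, 70.6, 100.0]
orientation: [[0.31, 0.607, 0.732], [-0.951, 0.203, 0.234], [-0.006, -0.768, 0.64]]
force: [-1.1, 0.8, -0.7]
finger_gap: 0.4
```

```bash
python3 - <<'E'
from h import *
import cv2
def path(th,r=105,tilt=40):
    n=np.array([-np.sin(th),-np.cos(th)]);C=np.array([70,110])+r*np.array([-np.cos(th),np.sin(th)])+4*n
    t=np.radians(tilt);return C-8*np.array([np.cos(t),np.sin(t)])
for th in(.5,.6,.7,.8,.9): p=path(th); print(th,p.round(1)); tipto(*p,40)
im=robot.get_image("wrist"); cv2.imwrite("pics/w12.png",cv2.resize(im[:,:,::-1],(768,576)))
E
```

```text
0.5 [-30.2 151.7]
t 8.5833 player-frame tcp [-20.5   2.  100. ] F [-1.07  0.83 -0.66] gap 0.354947352842648
 shift [  1.8 -12.9  25.7] rot [ 0.22 -0.41 -0.12] norm 28.8
 tip now [-41.6   2.  125.4] j [-0.31 -0.36  2.42  0.72  0.62  0.45]
0.6 [-25.  160.8]
t 8.5833 player-frame tcp [-20.5   2.  100. ] F [-1.07  0.83 -0.66] gap 0.354947352842648
 shift [  1.8 -16.6  35.5] rot [ 0.22 -0.41 -0.12] norm 39.3
 tip now [-41.6   2.  125.4] j [-0.31 -0.36  2.42  0.72  0.62  0.45]
0.7 [-19.  169.4]
t 8.5833 player-frame tcp [-20.5   2.  100. ] F [-1.07  0.83 -0.66] gap 0.354947352842648
 shift [  1.7 -19.4  45.7] rot [ 0.22 -0.41 -0.12] norm 49.7
 tip now [-41.6   2.  125.4] j [-0.31 -0.36  2.42  0.72  0.62  0.45]
0.8 [-12.2 177.4]
t 8.5833 player-frame tcp [-20.5   2.  100. ] F [-1.07  0.83 -0.66] gap 0.354947352842648
 shift [  1.6 -21.1  56. ] rot [ 0.22 -0.41 -0.12] norm 59.9
 tip now [-41.6   2.  125.4] j [-0.31 -0.36  2.42  0.72  0.62  0.45]
0.9 [ -4.5 184.6]
t 8.5833 player-frame tcp [-20.5   2.  100. ] F [-1.07  0.83 -0.66] gap 0.354947352842648
 shift [  1.5 -21.8  66.5] rot [ 0.22 -0.41 -0.12] norm 70.0
 tip now [-41.6   2.  125.4] j [-0.31 -0.36  2.42  0.72  0.62  0.45]
```

View pics/w12.png

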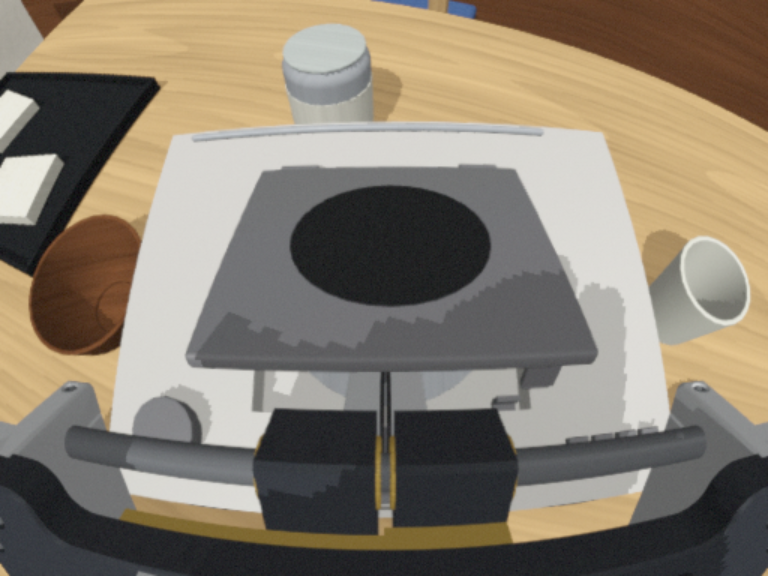

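The finger is under the lid's middle and the gripper blocks are clear of its edge. I push up and back along the arc.

Call:
{"method": "carry_out", "body": {"commands": [[1.5,-7,13,0,0,0,0],[1.5,-13,26,0,0,0,0],[1.5,-17,36,0,0,0,0],[1.5,-19,46,0,0,0,0],[1.5,-21,56,0,0,0,0]]}}

```text
time: 9.05
tcp_pos: [561.0, 78.0, 152.5]
orientation: [[0.31, 0.606, 0.733], [-0.951, 0.202, 0.235], [-0.006, -0.77, 0.639]]
force: [-0.2, -0.8, -1.1]
finger_gap: 0.5
```

```bash
cat >>h.py <<'E'
def path(th,r=105,tilt=40):
    n=np.array([-np.sin(th),-np.cos(th)]);C=np.array([70,110])+r*np.array([-np.cos(th),np.sin(th)])+4*n
    t=np.radians(tilt);return C-8*np.array([np.cos(t),np.sin(t)])
E
python3 - <<'E'
from h import *
import cv2
for th in(.9,1.0,1.1,1.2,1.3): p=path(th); print(th,p.round(1)); tipto(*p,40)
im=robot.get_image("wrist"); cv2.imwrite("pics/w13.png",cv2.resize(im[:,:,::-1],(768,576)))
E
```

```text
0.9 [ -4.5 184.6]
t 9.05 player-frame tcp [  8.7   0.2 152.5] F [-0.21 -0.75 -1.11] gap 0.45300887176704074
 shift [ 0.2 -0.2 10.5] rot [ 0.31 -0.39 -0.11] norm 10.5
 tip now [-12.4   0.2 177.8] j [-0.27 -0.37  2.32  0.6   0.68  0.61]
1.0 [  3.8 191.1]
t 9.05 player-frame tcp [  8.7   0.2 152.5] F [-0.21 -0.75 -1.11] gap 0.45300887176704074
 shift [ 0.1  0.1 21. ] rot [ 0.31 -0.39 -0.11] norm 21.0
 tip now [-12.4   0.2 177.8] j [-0.27 -0.37  2.32  0.6   0.68  0.61]
1.1 [ 12.7 196.6]
t 9.05 player-frame tcp [  8.7   0.2 152.5] F [-0.21 -0.75 -1.11] gap 0.45300887176704074
 shift [ 0.   1.5 31.4] rot [ 0.31 -0.39 -0.11] norm 31.5
 tip now [-12.4   0.2 177.8] j [-0.27 -0.37  2.32  0.6   0.68  0.61]
1.2 [ 22.1 201.3]
t 9.05 player-frame tcp [  8.7   0.2 152.5] F [-0.21 -0.75 -1.11] gap 0.45300887176704074
 shift [-0.   4.  41.7] rot [ 0.31 -0.39 -0.11] norm 41.8
 tip now [-12.4   0.2 177.8] j [-0.27 -0.37  2.32  0.6   0.68  0.61]
1.3 [ 31.9 205. ]
t 9.05 player-frame tcp [  8.7   0.2 152.5] F [-0.21 -0.75 -1.11] gap 0.45300887176704074
 shift [-0.1  7.4 51.6] rot [ 0.31 -0.39 -0.11] norm 52.1
 tip now [-12.4   0.2 177.8] j [-0.27 -0.37  2.32  0.6   0.68  0.61]
```

View pics/w13.png

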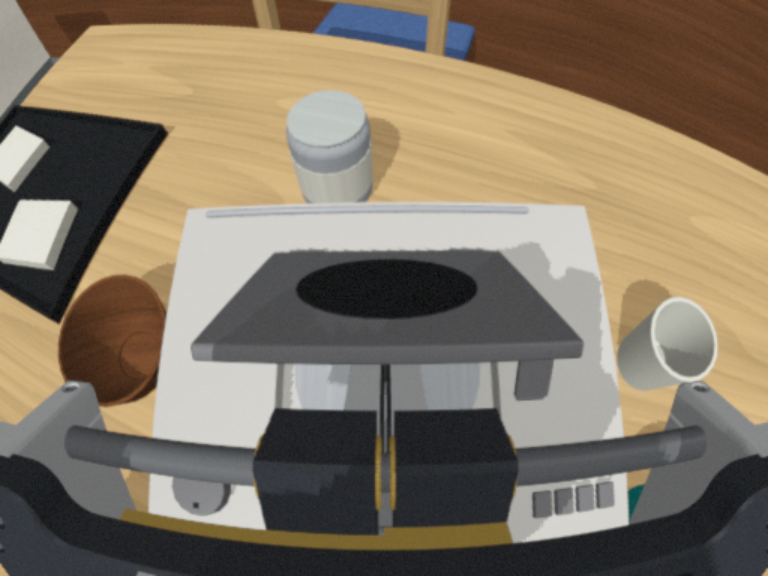

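Working: the lid is at about 45° and the player hasn't moved. I continue along the arc.

Call:
{"method": "carry_out", "body": {"commands": [[0,0,10,0,0,0,0],[0,0,21,0,0,0,0],[0,1,31,0,0,0,0],[0,4,42,0,0,0,0],[0,7,52,0,0,0,0]]}}

```text
time: 9.52
tcp_pos: [605.7, 91.8, 183.1]
orientation: [[0.31, 0.608, 0.731], [-0.951, 0.202, 0.235], [-0.004, -0.768, 0.641]]
force: [-1.1, -0.1, -0.4]
finger_gap: 0.3
```

```bash
python3 - <<'E'
from h import *
import cv2
for th in(1.3,1.4,1.5,1.6,1.7,1.75): p=path(th); print(th,p.round(1)); tipto(*p,40)
im=robot.get_image("wrist"); cv2.imwrite("pics/w14.png",cv2.resize(im[:,:,::-1],(768,576)))
E
```

```text
1.3 [ 31.9 205. ]
t 9.5167 player-frame tcp [ 55.5  -0.7 183.1] F [-1.07 -0.08 -0.36] gap 0.31492257928739065
 shift [-0.7  1.1 -4. ] rot [ 0.15 -0.33 -0.05] norm 4.2
 tip now [ 34.3  -0.7 208.4] j [-0.21 -0.27  2.19  0.54  0.68  0.72]
1.4 [ 42.1 207.7]
t 9.5167 player-frame tcp [ 55.5  -0.7 183.1] F [-1.07 -0.08 -0.36] gap 0.31492257928739065
 shift [-0.7  5.6  5.5] rot [ 0.15 -0.33 -0.05] norm 7.9
 tip now [ 34.3  -0.7 208.4] j [-0.21 -0.27  2.19  0.54  0.68  0.72]
1.5 [ 52.5 209.3]
t 9.5167 player-frame tcp [ 55.5  -0.7 183.1] F [-1.07 -0.08 -0.36] gap 0.31492257928739065
 shift [-0.8 10.9 14.6] rot [ 0.15 -0.33 -0.05] norm 18.2
 tip now [ 34.3  -0.7 208.4] j [-0.21 -0.27  2.19  0.54  0.68  0.72]
1.6 [ 62.9 209.9]
t 9.5167 player-frame tcp [ 55.5  -0.7 183.1] F [-1.07 -0.08 -0.36] gap 0.31492257928739065
 shift [-0.8 17.2 23. ] rot [ 0.15 -0.33 -0.05] norm 28.7
 tip now [ 34.3  -0.7 208.4] j [-0.21 -0.27  2.19  0.54  0.68  0.72]
1.7 [ 73.4 209.5]
t 9.5167 player-frame tcp [ 55.5  -0.7 183.1] F [-1.07 -0.08 -0.36] gap 0.31492257928739065
 shift [-0.9 24.2 30.8] rot [ 0.15 -0.33 -0.05] norm 39.2
 tip now [ 34.3  -0.7 208.4] j [-0.21 -0.27  2.19  0.54  0.68  0.72]
1.75 [ 78.7 208.9]
t 9.5167 player-frame tcp [ 55.5  -0.7 183.1] F [-1.07 -0.08 -0.36] gap 0.31492257928739065
 shift [-0.9 28.  34.4] rot [ 0.15 -0.33 -0.05] norm 44.4
 tip now [ 34.3  -0.7 208.4] j [-0.21 -0.27  2.19  0.54  0.68  0.72]
```

View pics/w14.png

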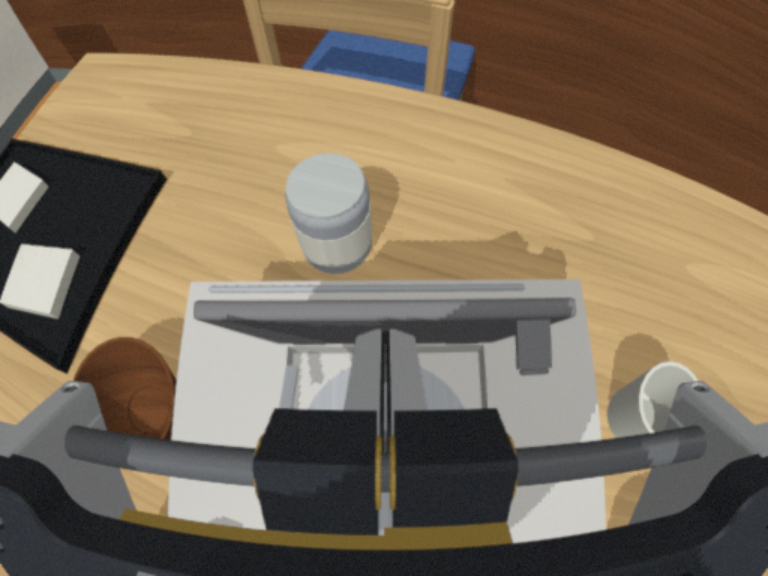

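The lid is near 1.3 rad, with its inner face against the tip. I continue more slowly.

Call:
{"method": "carry_out", "body": {"commands": [[-1,4,4,0,0,0,0],[-1,8,10,0,0,0,0],[-1,12,16,0,0,0,0],[-1,16,21,0,0,0,0],[-1,20,26,0,0,0,0]]}}

```text
time: 9.98
tcp_pos: [638.6, 103.2, 185.8]
orientation: [[0.31, 0.61, 0.73], [-0.951, 0.202, 0.235], [-0.004, -0.767, 0.642]]
force: [-1.4, 0.0, -0.3]
finger_gap: 0.6
```

```bash
python3 - <<'E'
from h import *
import cv2
for th in(1.7,1.75,1.8): p=path(th); print(th,p.round(1)); tipto(*p,40)
im=robot.get_image("wrist"); cv2.imwrite("pics/w15.png",cv2.resize(im[:,:,::-1],(768,576)))
E
```

```text
1.7 [ 73.4 209.5]
t 9.9833 player-frame tcp [ 90.3  -0.3 185.8] F [-1.4   0.   -0.32] gap 0.593070179428631
 shift [-0.3  4.   2.3] rot [ 0.04 -0.31 -0.01] norm 4.6
 tip now [ 69.1  -0.3 211.1] j [-0.16 -0.18  2.11  0.52  0.64  0.76]
1.75 [ 78.7 208.9]
t 9.9833 player-frame tcp [ 90.3  -0.3 185.8] F [-1.4   0.   -0.32] gap 0.593070179428631
 shift [-0.3  7.8  6. ] rot [ 0.04 -0.31 -0.01] norm 9.8
 tip now [ 69.1  -0.3 211.1] j [-0.16 -0.18  2.11  0.52  0.64  0.76]
1.8 [ 83.8 208. ]
t 9.9833 player-frame tcp [ 90.3  -0.3 185.8] F [-1.4   0.   -0.32] gap 0.593070179428631
 shift [-0.3 11.8  9.4] rot [ 0.04 -0.31 -0.01] norm 15.1
 tip now [ 69.1  -0.3 211.1] j [-0.16 -0.18  2.11  0.52  0.64  0.76]
```

View pics/w15.png

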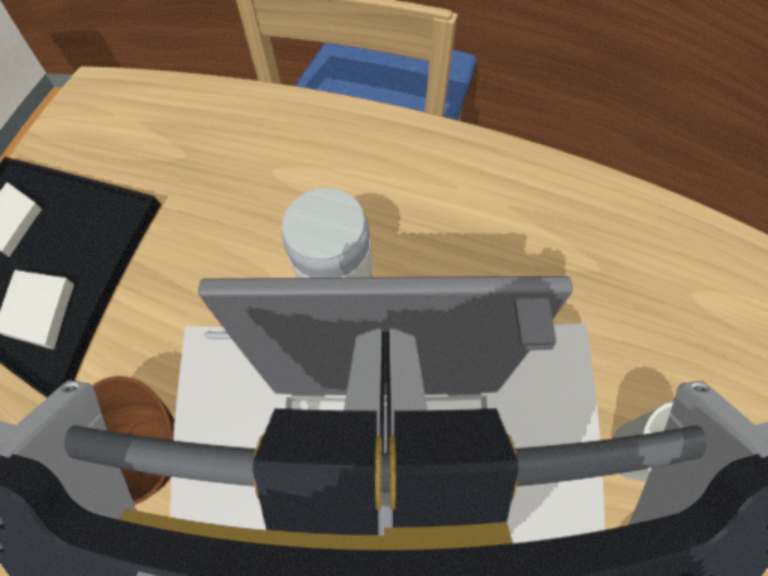

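The lid is past upright. I take small steps to the stop, watching the force.

Call:
{"method": "carry_out", "body": {"commands": [[0,2,2,0,0,0,0],[0,3,3,0,0,0,0],[0,4,4,0,0,0,0],[0,5,5,0,0,0,0],[0,6,5.5,0,0,0,0]]}}

```text
time: 10.45
tcp_pos: [646.4, 105.7, 184.7]
orientation: [[0.31, 0.609, 0.73], [-0.951, 0.202, 0.236], [-0.004, -0.767, 0.641]]
force: [-10.9, -3.9, 5.8]
finger_gap: 0.4
```

Call:
{"method": "carry_out", "body": {"commands": [[0,0.5,0.5,0,0,0,0],[0,1,1,0,0,0,0],[0,1.5,1.5,0,0,0,0],[0,1.5,2,0,0,0,0],[0,1.5,2,0,0,0,0]]}}

```text
time: 10.87
tcp_pos: [648.1, 106.3, 184.8]
orientation: [[0.311, 0.608, 0.731], [-0.95, 0.202, 0.237], [-0.003, -0.768, 0.64]]
force: [-11.0, -4.7, 5.6]
finger_gap: 0.5
```

```bash
python3 - <<'E'
from h import *
import cv2
for th in(1.75,1.8): p=path(th); print(th,p.round(1)); tipto(*p,40)
im=robot.get_image("wrist"); cv2.imwrite("pics/w16.png",cv2.resize(im[:,:,::-1],(768,576)))
print(st()["force"])
E
```

```text
1.75 [ 78.7 208.9]
t 10.8667 player-frame tcp [100.2  -0.3 184.8] F [-11.01  -4.7    5.64] gap 0.46146777326979105
 shift [-0.3  0.7 -1. ] rot [ 0.18 -0.22 -0.05] norm 1.3
 tip now [ 79.1  -0.3 210.1] j [-0.15 -0.15  2.08  0.51  0.64  0.77]
1.8 [ 83.8 208. ]
t 10.8667 player-frame tcp [100.2  -0.3 184.8] F [-11.01  -4.7    5.64] gap 0.46146777326979105
 shift [-0.3  4.7  2.4] rot [ 0.18 -0.22 -0.05] norm 5.2
 tip now [ 79.1  -0.3 210.1] j [-0.15 -0.15  2.08  0.51  0.64  0.77]
[-10.98542468  -4.3136378    6.17602617]
```

View pics/w16.png

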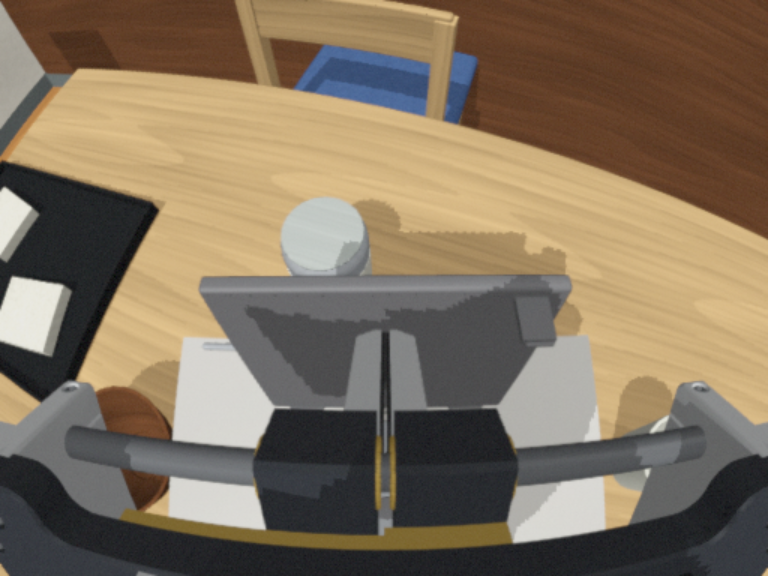

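The force rose to about 12 N: the lid is at its stop. I back off at once, up and forward.

Call:
{"method": "carry_out", "body": {"commands": [[0,-5,-6,0,0,0,0],[0,-18,-22,0,0,0,0],[0,-44,-40,0,0,0,0],[0,-80,-50,0,0,0,0],[0,-115,-55,0,0,0,0]]}}

```text
time: 11.33
tcp_pos: [535.5, 70.2, 236.1]
orientation: [[0.312, 0.605, 0.733], [-0.95, 0.203, 0.237], [-0.005, -0.77, 0.638]]
force: [-0.0, 0.2, 1.0]
finger_gap: 0.6
```

Call:
{"method": "carry_out", "body": {"commands": [[0,-25,-5,0,0,0,0],[0,-50,-10,0,0,0,0],[0,-75,-15,0,0,0,0],[0,-90,-20,0,0,0,0],[0,-90,-20,0,0,0,0]]}}

```text
time: 11.75
tcp_pos: [466.5, 45.9, 296.0]
orientation: [[0.309, 0.611, 0.729], [-0.951, 0.199, 0.237], [-0.0, -0.767, 0.642]]
force: [0.3, 0.2, 0.3]
finger_gap: 0.3
```

```bash
python3 - <<'E'
from h import *
import cv2
tipto(-150,300,40)
print(st()["force"])
for n in("wrist","scene","top"):
    im=robot.get_image(n)[:,:,::-1]; a={"wrist":im,"scene":im[60:260,140:390],"top":im[110:310,150:400]}[n]
    cv2.imwrite(f"pics/{n}17.png",cv2.resize(a,(750,600) if n!="wrist" else (768,576),interpolation=2))
E
```

```text
t 11.75 player-frame tcp [-91.1  -0.6 296. ] F [0.27 0.18 0.34] gap 0.3255412539907613
 shift [ -0.4  -7.9 -42.5] rot [ 0.06 -0.21  0.17] norm 43.3
 tip now [-112.3   -0.5  321.3] j [-0.48 -0.87  2.34  0.52  1.19  0.7 ]
[0.27269846 0.18011953 0.3429598 ]
```

View pics/wrist17.png

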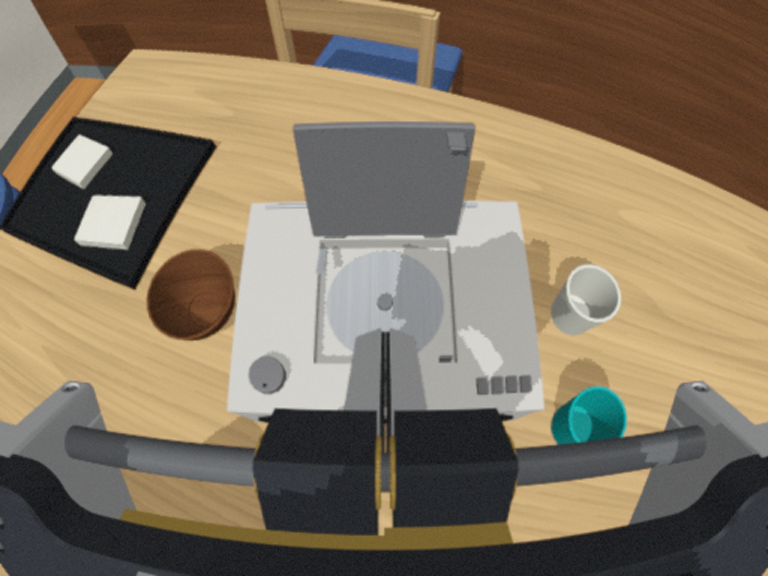

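View pics/scene17.png

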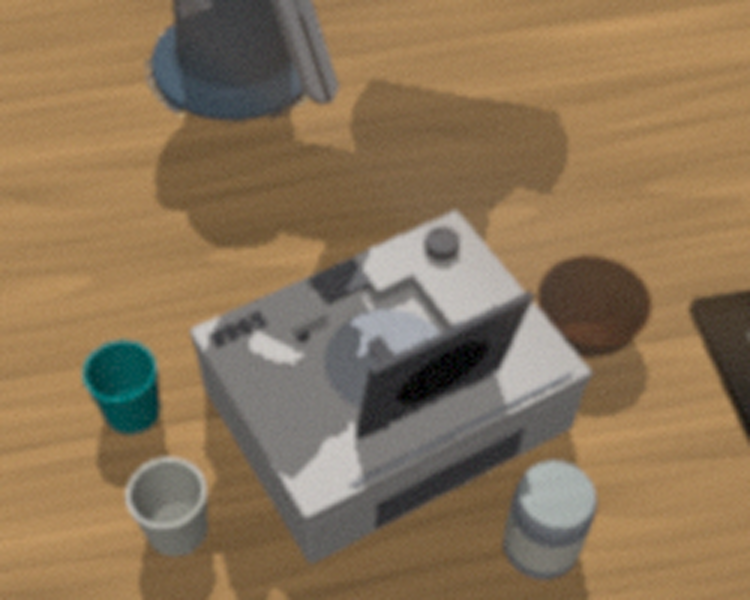

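View pics/top17.png

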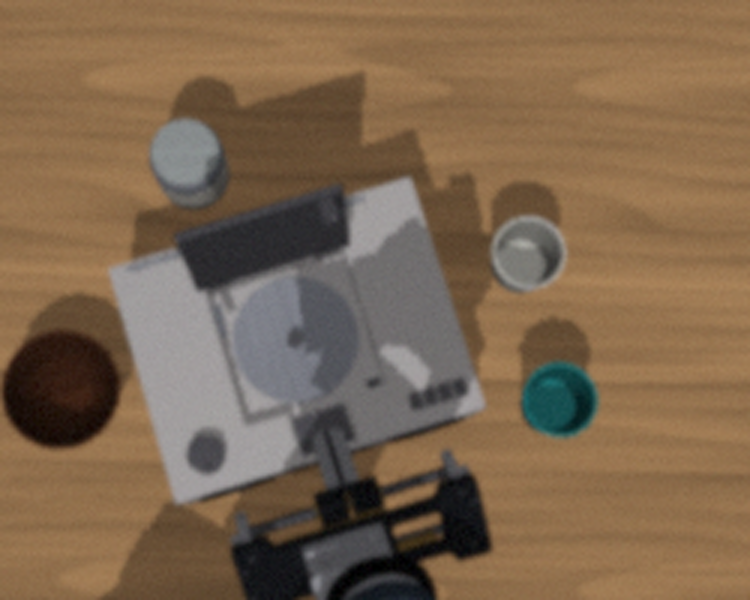

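The player, tin, bowl and cups are at the same pixels as in the first pictures. I check the lid angle against the projection for 1.75 rad.

```bash
python3 - <<'E'
from h import *
mt,ms=robot.camera_model("top"),robot.camera_model("scene")
for th in(1.6,1.65,1.7,1.75):
    P=[pw(70-140*np.cos(th)+4*np.sin(th)*k,y,110+140*np.sin(th)+4*np.cos(th)*k) for y in(75,-75) for k in (1,)]
    print(th,((proj(mt,P)-[150,110])*3).round(0).tolist(),((proj(ms,P)-[140,60])*3).round(0).tolist())
E
```

```text
1.6 [[178.0, 252.0], [347.0, 201.0]] [[520.0, 277.0], [359.0, 353.0]]
1.65 [[176.0, 244.0], [345.0, 193.0]] [[525.0, 283.0], [364.0, 360.0]]
1.7 [[174.0, 237.0], [342.0, 186.0]] [[530.0, 290.0], [368.0, 367.0]]
1.75 [[172.0, 229.0], [340.0, 178.0]] [[535.0, 297.0], [373.0, 374.0]]
```

```bash
python3 - <<'E'
from h import *
import cv2
out=[]
for n,(x,y),P0 in(("top",(200,160),0),("scene",(250,140),0)):
    m=robot.camera_model(n);im=robot.get_image(n)[:,:,::-1]
    a=cv2.resize(im[y:y+75,x:x+75],(390,390),interpolation=cv2.INTER_CUBIC)
    # 75px*5.2
    for th,c in((1.65,(0,255,0)),(1.75,(0,0,255))):
        for k in(1,-1):
            P=[pw(70-140*np.cos(th)+4*np.sin(th)*k,yy,110+140*np.sin(th)+4*np.cos(th)*k) for yy in(75,-75)]
            q=((proj(m,P)-[x,y]+.5)*5.2).astype(int)
            cv2.line(a,tuple(map(int,q[0])),tuple(map(int,q[1])),c,1)
    P=[pw(115,150,105),pw(115,-150,105)]; q=((proj(m,P)-[x,y]+.5)*5.2).astype(int); cv2.line(a,tuple(map(int,q[0])),tuple(map(int,q[1])),(255,0,0),1)
    out.append(a)
cv2.imwrite("pics/chk.png",np.hstack(out))
E
```

```text
(no output)
```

View pics/chk.png

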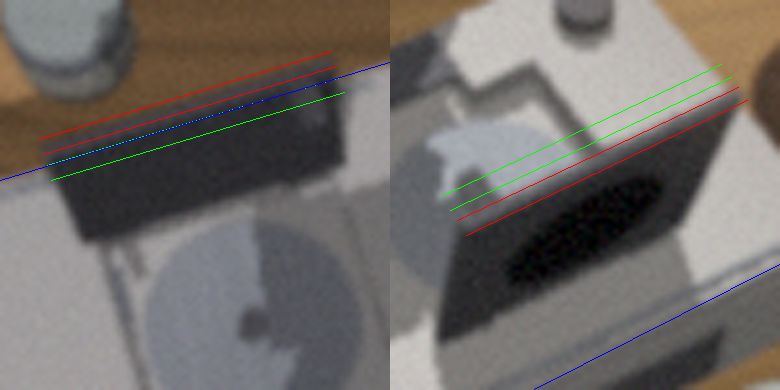

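```bash
python3 -c "
from station import robot
s=robot.observe();print(s['time'],s['force']);print(robot.hand_in())"
```

```text
12.0 [ 0.29937514  0.88056966 -1.44365882]
the job is handed in; nothing more can be done
None
```

The disc player is open. I pressed the release tab at about 2 N until the lid sprang up, then pushed the lid back to its stop with the closed fingers. The arm then moved clear, and I handed in at 12 s of the 42 s allowed.

**Last checks:**
- **Lid angle:** the scene camera gives about 1.74 rad. The top camera gives about 1.71 rad, which becomes about 1.73 once a 1-pixel offset in that view is allowed for. Together with the force rise at the stop, I take it as fully open at 1.75.
- **Player and bystanders:** player, tin, bowl and both cups are at the same pixels as at the start, to about 1 pixel. The push against the stop reached about 13 N. It stayed level over the last 2 mm, so a player shift of a millimetre or two cannot be excluded.
- **Robot:** it touches nothing; the force reading is at noise level (up to about 1.5 N).

**Disagreement with the data:** the real finger ends sat about 33 mm behind the stated TCP. My first presses therefore only hovered above the tab. I found the offset from the pictures and the contact force, and corrected for it.

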